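# Spring tweezers set to the marked gap over the specimen dish

## Robot

A 6-joint arm with a two-finger parallel gripper is mounted at the origin on the work surface. World frame = base frame: x ahead of the robot, y to its left, z up, the work surface at z = 0. Lengths are in m, angles in degrees, forces in N, time in s.
With the tool pointing down it reaches from about 0.3 to 0.75 m from the base axis. Payload 8.5 kg.
Tool frame: the origin (TCP) lies at the very end of the fingers, on their centre line; the grasp point (between the pads) lies 19 mm behind it; z points along the fingers, y is the direction in which the jaws open and shut (so a half turn about z gives the same grasp; the last joint's range is limited). The gripper opens to 85 mm and grips with 20 to 120 N. Pads are 22 mm wide; open, the fingers measure 114 mm over their backs; the gripper's body (76 mm by 85 mm) begins 54 mm behind the grasp point. The pads swing forward as they close: fully open they stand 13 mm farther back than shut.
Start: joints at [-78.512, 21.807, 74.336, -0, 83.858, -12.336], TCP at [0.222, -0.503, 0.231] pointing down, gripper open.
Joint ranges: [-178.18, 178.18], [-50.72, 133.34], [12.68, 142.11], [-81.47, 261.47], [9.98, 163.14], [-165.26, 165.26]. Speed limits (degrees/s): [136.94, 136.94, 180, 180, 180, 180].

## Interface

Orientations are given as a 3x3 rotation matrix whose columns are the frame's x, y, z axes.
In Python, from rig import status, vision, env gives the robot as it stands.
- The arm moves only by the tool send_rows, never from a script. Its argument "targets" is a list of rows, each a list of 7 numbers: the shift along the tool's x, y, z in units of 50 mm (1.0 is 50 mm), then the turn, a rotation vector about the tool's x, y, z in units of 8 degrees (1.0 is 8 degrees), then the finger opening in mm, from 0 to 85.4. A call has 1 to 5 rows; each row is the pose to reach, as a shift and turn from the pose commanded when the call began, along the tool's axes at that moment; what a row does not reach only later rows make up. A row lasts 1/8 s, in which the tool goes at most 62.5 mm and 10.7 degrees, less where a joint would pass 70% of its speed; a pose out of reach is approached as far as the arm can. A call with a gripper value outside its range is refused whole. The fingers move at their own pace and stop on an object; "grip_force" is the grip in N (left out, the last holds). Time passes only in rows, so rows that repeat a pose let the fingers close. It gives the time, the measured TCP pose, the force and the opening at its end, in the units of the state.
- status.observe(): the state, without advancing time (a new reading comes with each control period).
- vision.get_image(name): name is "scene" or "top" or "wrist"; returns (picture, depth): 400x640x3 uint8, red, green, blue; 400x640 float32, m along the optical axis (not along the pixel's ray), 0 where there is no reading.
- vision.camera_model(name): a dict with "camera_matrix" (3x3 intrinsics, pixels), "view" (4x4, takes a point from world to camera coordinates); the wrist camera has in their place "T_tool_cam" (4x4, takes a point from camera to tool coordinates, whose origin is the TCP and whose axes are the flange's). Camera axes: x right, y down, z forward; pixel columns grow to the right and rows downward; lengths in m; the calibration is good to about 2 mm. A picture is of the moment at which its call begins: read the wrist's pose just before it. camera_model takes no time and is no camera call.
- env.close_job(): hands the job in, once; it reports no verdict.
Trained networks look in the newest picture that a camera, given by its name, has taken for a name from the list of things; names that differ only in an ending like _2 or _b are one class to them, and where a whole thing is asked for, a point or a joint stands for the part that bears it (a point fixed in the world has none). Each returns a list of dicts, best first, with "p" (0 to 1); they miss things now and then, are a little off and sometimes report something else, mostly with a low value. They report only what shows in the picture. A call takes as long as a camera call. They do not tell look-alikes from the thing itself.
- vision.masks_of(camera, label): "pixels" (400x640 bool, what is visible of it) and "extent" ([left, top, right, bottom] in pixels, round what is visible of it).
The state is a dict: "time_s": time; "q": joint angles; "qvel": joint speeds; "joint_efforts": joint torques, N m; "position": TCP position; "tool_rot": TCP orientation; "ft_force": force on the tool from outside, world axes, zero at the start; "wrist_torque": the same for the moment, N m; "grip_width": finger opening in m.
Only numpy, scipy, OpenCV 4.12 (cv2) and the standard library are available. Lean on these libraries where they do the work, as an engineer would, in place of code of your own. Each camera call takes 0.05 s, during which the arm holds its last target.

## Task

Pull the blue instrument drawer well open by its handle, take the green spring tweezers out of it and carry them level until their tips are over the white specimen dish, a few centimetres above its rim. There squeeze them until the red pointer stands in the green band of their little scale (tips 10 mm apart), ready for picking up a specimen, and finish while still holding them there, steady at that gap. Do not touch the dish with the tweezers, and leave the bottle, the jar and the beaker where they stand.

Things in the scene. Friction and masses are not known exactly. Their poses are not given: they have to be found in the camera images.
- unit: Low grey instrument cabinet, fixed (220 mm deep, 280 wide, 86 high), with one blue-fronted drawer. Origin at table height, on its middle line, 70 mm ahead of the shut drawer's front face; x points into the cabinet: the drawer opens along -x. The cabinet's top begins 85 mm from the origin along x. Things stand on its rear top, up to 125 mm above the table.
- cab_drawer0_handle (a point): Middle of the drawer's steel bar handle: a bar about 10 mm thick, 120 mm long, level and parallel to the drawer front (the unit's y), its middle line 35 mm ahead of the front and 50 mm above the table. Moves with the drawer; can be pinched from above.
- cab_drawer0 (a joint): Drawer opening in m: 0 shut, 0.15 the end of the slide; starts up to 0.02 open; slides with about 1 N of friction and stays where left. Inside it is 175 mm (unit's x) by 238 mm, its floor 28 mm above the table; the front panel's top edge is 74 mm above the table, the box's inner face 21 mm behind the front's face.
- tweezers: Spring tweezers, steel blades, green tail and finger grips, 172 mm long, about 65 g, 24 mm high, lying flat on the drawer floor, roughly crosswise, about 70 mm behind the drawer's front face. Origin at the underside, midway between the relaxed finger grips; x points to the tips (75 mm ahead; tail end 97 mm behind), z up, y from the fixed blade (-y) to the moving one (+y).
- grip (a point): Point midway between the relaxed finger grips, 12 mm above the underside; squeeze here, along the tweezers' y. Grips: at -y a flat pad 30 mm long, at +y an upright round pad of radius 8 mm. Width over them 36 mm relaxed, 27.5 mm with the tips 10 mm apart (green band: 26.2 to 28.8 mm). The spring pushes back with 2.5 N relaxed, 7 N in the band.
- scale (a point): Middle of the green band (4.4 mm wide across y) on the white scale plate (16 by 46 mm) on top of the fixed blade, 53 mm ahead of the origin, 22 mm above the underside. The red pointer on the moving blade, 14 mm to +y of the band when relaxed, moves over it as the tweezers are squeezed.
- squeeze (a joint): Angle of the tweezers' moving blade in rad, hinged in the tail 85 mm behind the origin: 0 relaxed (tips 26 mm apart), 0.100 with the tips 10 mm apart (pointer mid-band), 0.155 the stop, nearly shut. The gap falls 1.6 mm per 0.01 rad; the green band reaches from 0.084 to 0.116 (gap 12.5 to 7.5 mm).
- tips (a point): Point midway between the tweezers' tips when they are 10 mm apart; fixed to the tweezers 75 mm ahead of their origin along x, 8 mm to -y and 12 mm above the underside.
- dish_rim (a point): Centre of the mouth of the round white specimen dish (100 mm across at the rim, rim 24 mm above the table, fixed on a black 130 mm square tile), at rim height.
- dropper: Bystander: amber bottle with black cap, 38 mm across, 85 mm high; origin at the centre of its underside.
- jar: Bystander: clear jar with blue lid, 50 mm across, 60 mm high; origin at the centre of its underside.
- beaker: Bystander: glass beaker, 50 mm across, 70 mm high; origin at the centre of its underside.
Not all that is in view belongs to the job. Of the things like the part that bears dish_rim, leave any that is pink; of the rest the larger one is meant.

How it is judged:
By the outcome, as a careful person would: the job done as asked, in the order asked, and still so for the second after the job is handed in, while the arm keeps its last pose, push and grip.
It also fails if it takes over 53 s, if anything falls off the work surface, if the arm or the gripper's body presses on something with over 40 N, if the wrist force passes 120 N, or if a joint passes its speed limit or range.

## Working session

There is one attempt and no reset: what is moved stays moved. The work goes in short steps, Python scripts to look and compute and a tool call to move; the robot and the scene stay as the last step left them, time stands still between calls to the robot, and variables do not carry over. Pictures are saved under pics/ and viewed, and the job is handed in when it is done.

Besides the shell and the picture viewer there is one more tool, called after "Request:" in YAML: its name, and indented under it one key for each argument. send_rows: Moves the arm, as the interface text tells. Its arguments: {"type":"object","properties":{"targets":{"type":"array","items":{"type":"array","items":{"type":"number"}}},"grip_force":{"type":"number"}},"required":["targets"]}

```bash
mkdir -p pics; ls; python3 - <<'E'
from rig import status, vision, env
import cv2, numpy as np
s=status.observe(); print(s)
for n in ("scene","top"):
    im,d=vision.get_image(n); cv2.imwrite(f"pics/{n}0.png",im[:,:,::-1]); np.save(f"pics/{n}0d.npy",d)
    m=vision.camera_model(n); print(n,m)
print(vision.camera_model("wrist"))
E
```

```text
pics
{'time_s': 0.0, 'q': array([-7.85132775e+01,  2.18414270e+01,  7.43843600e+01, -3.75520993e-04,
        8.38573959e+01, -1.23345414e+01]), 'qvel': array([ 0.02950007, -0.08234738,  0.03566027,  0.12007471, -0.00879926,
        0.0599497 ]), 'joint_efforts': array([ 1.13305225e-03, -4.48459840e+01, -2.31279284e+01, -1.42255208e-04,
        4.79980343e-03,  2.61585058e-06]), 'position': array([ 0.22208544, -0.50285485,  0.23071   ]), 'tool_rot': array([[ 9.14809599e-01,  4.03885268e-01, -2.95501308e-04],
       [ 4.03885262e-01, -9.14808545e-01,  1.42143732e-03],
       [ 3.03770470e-04, -1.41969312e-03, -9.99998946e-01]]), 'ft_force': array([ 0.07826453, -0.08037191,  0.03313136]), 'wrist_torque': array([0.00695295, 0.0172322 , 0.0097743 ]), 'grip_width': 0.08516156524959537}
scene {'camera_matrix': array([[449.77534056,   0.        , 322.01915766],
       [  0.        , 449.77534056, 197.78211306],
       [  0.        ,   0.        ,   1.        ]]), 'view': array([[-1.79278995e-02,  9.99661047e-01,  1.88780787e-02,
        -3.04638867e-02],
       [ 6.58356866e-01,  2.60129268e
[... 479 characters left out ...]
395918, -0.02047469, -0.10782361,  0.5233106 ],
       [ 0.10762962,  0.01035448, -0.99413714,  1.29466038],
       [ 0.        ,  0.        ,  0.        ,  1.        ]])}
{'camera_matrix': array([[349.11367389,   0.        , 317.66410624],
       [  0.        , 349.11367389, 199.89731277],
       [  0.        ,   0.        ,   1.        ]]), 'T_tool_cam': array([[-9.05917176e-04, -9.52574294e-01, -3.04304770e-01,
         7.92734420e-02],
       [ 9.99999590e-01, -8.66092557e-04, -2.65849586e-04,
        -4.43897728e-04],
       [-1.03146144e-05, -3.04304886e-01,  9.52574688e-01,
        -1.42098730e-01],
       [ 0.00000000e+00,  0.00000000e+00,  0.00000000e+00,
         1.00000000e+00]])}
```

View pics/scene0.png

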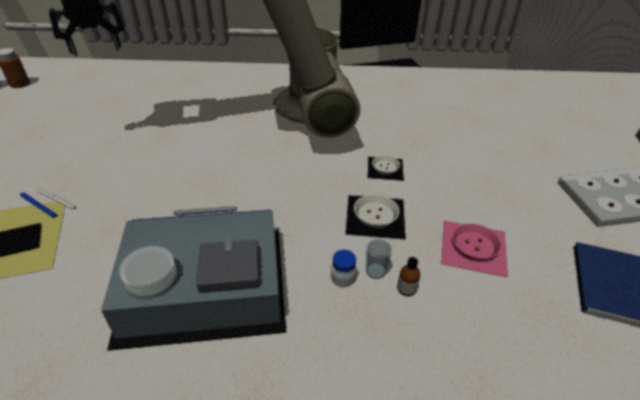

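View pics/top0.png

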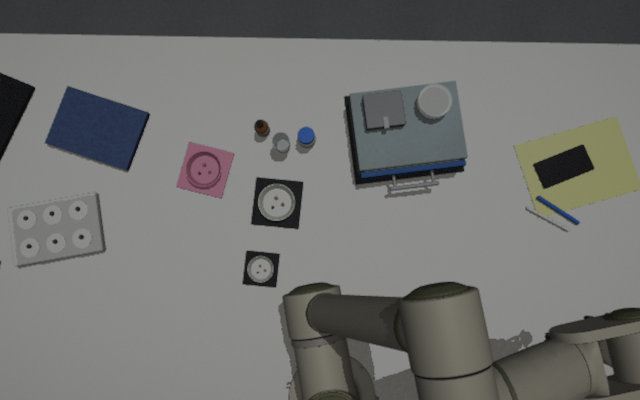

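Candidates for the dish in the top view are white at (276,202), a smaller white one at (260,269) and pink at (204,170). Pink is excluded, and (276,202) is the larger of the two white ones, so that is the target. The cabinet's handle is near (413,185). Next I'll measure and check with a crop.

```bash
cat > h.py <<'E'
from rig import status, vision, env
import cv2, numpy as np
def deproj(cam,uv,d=None,z=None,T=None):
    m=vision.camera_model(cam); K=m["camera_matrix"]
    if T is None: T=np.linalg.inv(m["view"])
    uv=np.atleast_2d(uv).astype(float)
    r=np.c_[(uv-[K[0,2],K[1,2]])/[K[0,0],K[1,1]],np.ones(len(uv))]
    if d is not None: return (r*np.reshape(d,(-1,1)))@T[:3,:3].T+T[:3,3]
    w=r@T[:3,:3].T; s=(z-T[2,3])/w[:,2]; return T[:3,3]+w*s[:,None]
def proj(cam,P,T=None):
    m=vision.camera_model(cam); V=m["view"] if T is None else np.linalg.inv(T)
    P=np.atleast_2d(P); c=P@V[:3,:3].T+V[:3,3]; c=c@m["camera_matrix"].T; return c[:,:2]/c[:,2:]
def wristT(s):
    T=np.eye(4); T[:3,:3]=s["tool_rot"]; T[:3,3]=s["position"]; return T@vision.camera_model("wrist")["T_tool_cam"]
E
python3 - <<'E'
from h import *
im,d=vision.get_image("top")
for l in ["unit","cab_drawer0_handle","dish_rim","dropper","jar","beaker","tweezers"]:
    for r in vision.masks_of("top",l)[:3]:
        m=r["pixels"]; v,u=np.nonzero(m&(d>0)); P=deproj("top",np.c_[u,v],d[v,u])
        print(l,round(r["p"],2),r["extent"],"med",np.median(P,0).round(3),"z",np.percentile(P[:,2],[5,95]).round(3),"c",((P.min(0)+P.max(0))/2).round(3),m.sum())
big=cv2.resize(im[60:300,150:490][:,:,::-1],None,fx=2.3,fy=2.3,interpolation=cv2.INTER_CUBIC); cv2.imwrite("pics/crop1.png",big)
# cabinet top pts
m=vision.masks_of("top","unit")[0]["pixels"]
v,u=np.nonzero(m&(d>0)); P=deproj("top",np.c_[u,v],d[v,u])
t=P[abs(P[:,2]-.086)<.006]; print("cabtop",len(t),cv2.minAreaRect(t[:,:2].astype(np.float32)),cv2.boxPoints(cv2.minAreaRect(t[:,:2].astype(np.float32))).round(3))
E
```

```text
unit 0.71 [344.7, 79.5, 466.3, 190.8] med [ 0.681 -0.179  0.085] z [0.005 0.121] c [ 0.692 -0.189  0.06 ] 10753
cab_drawer0_handle 0.7 [362.9, 159.6, 465.2, 189.8] med [ 0.585 -0.201  0.065] z [0.005 0.076] c [ 0.581 -0.209  0.04 ] 1369
dish_rim 0.96 [240.7, 248.7, 279.4, 289.2] med [0.323 0.196 0.004] z [-0.002  0.015] c [0.323 0.197 0.007] 1116
dish_rim 0.95 [253.1, 176.7, 299.2, 227.7] med [0.5   0.158 0.005] z [-0.001  0.022] c [0.502 0.159 0.012] 2276
dish_rim 0.86 [177.1, 142.2, 236.4, 201.2] med [0.587 0.358 0.005] z [-0.001  0.022] c [0.589 0.359 0.012] 2229
dropper 0.75 [254.0, 115.9, 270.8, 137.8] med [0.694 0.2   0.055] z [0.001 0.085] c [0.703 0.205 0.042] 228
jar 0.63 [294.9, 125.6, 316.0, 151.0] med [0.671 0.083 0.057] z [0.    0.063] c [0.676 0.085 0.031] 334
beaker 0.82 [271.6, 132.8, 291.4, 150.9] med [0.667 0.15  0.032] z [0.   0.07] c [0.659 0.148 0.034] 294
cabtop 5779 ((0.703458309173584, -0.18302977085113525), (0.20682521164417267, 0.28119370341300964), 8.350106239318848) [[ 0.581 -0.059]
 [ 0.622 -0.337]
 [ 0.826 -0.307]
 [ 0.785 -0.029]]
```

View pics/crop1.png

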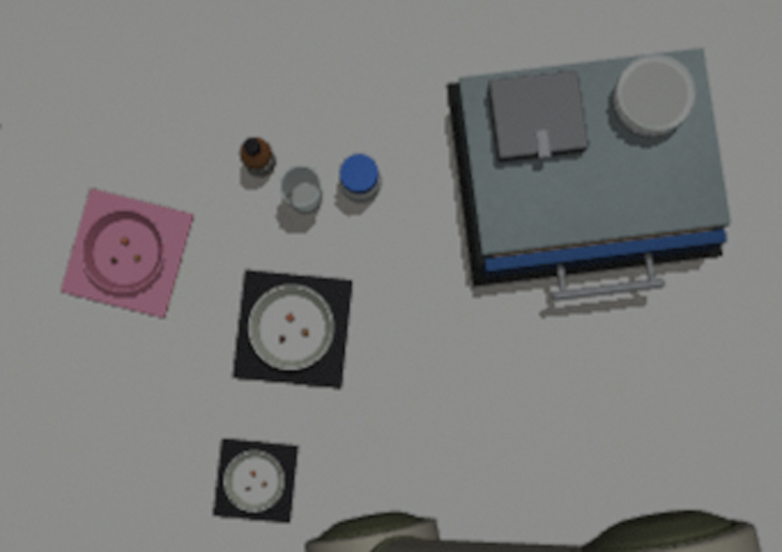

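```bash
cat >> h.py <<'E'
def plan(pos,yaw,s=None):
    """tool-down target; gives the row (shift/50mm, rotvec/8deg)"""
    from scipy.spatial.transform import Rotation as Ro
    s=s or status.observe(); R=s["tool_rot"]; a=np.radians(yaw)
    Rt=np.array([[np.cos(a),np.sin(a),0],[np.sin(a),-np.cos(a),0],[0,0,-1]])
    sh=R.T@(np.array(pos)-s["position"])/.05
    rv=np.degrees(Ro.from_matrix(R.T@Rt).as_rotvec())/8
    return np.r_[sh,rv].round(3)
E
python3 - <<'E'
from h import *
P=deproj("top",[[390.4,188.3],[437.8,183.0]],z=.053); print(P.round(4),P.mean(0).round(4), np.linalg.norm(P[0]-P[1]))
e=P[0]-P[1]; print("yaw y", np.degrees(np.arctan2(e[1],e[0]))-90)
Q=deproj("scene",[[175,212],[236,209.5]],z=.055); print("scene",Q.round(4))
# predict front: unit geometry from rect
a=np.radians(8.35); ux=np.array([np.cos(a),np.sin(a)]); c=np.array([.703,-.183])-ux*(.085+.1034)
print("origin est",c,"handle open dist",[(P.mean(0)[:2]-c)@ux], "lat",(P.mean(0)[:2]-c)@[-ux[1],ux[0]])
print(plan([.5,-.21,.23],98.35))
E
```

```text
[[ 0.5416 -0.1439  0.053 ]
 [ 0.5581 -0.2679  0.053 ]] [ 0.5498 -0.2059  0.053 ] 0.12516761214855676
yaw y 7.597279870720413
scene [[ 0.5635 -0.2649  0.055 ]
 [ 0.5511 -0.1405  0.055 ]]
origin est [ 0.51659715 -0.21035939] handle open dist [np.float64(0.03354300887047476)] lat -0.0004090167962661795
[ 7.451 -3.118  0.026 -0.    -0.    -9.316]
```

Request:
send_rows:
  targets:
    - [1.2,-0.5,0,0,0,-1.3,60]
    - [2.4,-1,0,0,0,-2.6,60]
    - [3.6,-1.5,0,0,0,-3.9,40]
    - [4.8,-2,0,0,0,-5.2,30]
    - [6,-2.5,0,0,0,-6.5,30]
  grip_force: 40

```text
time_s: 1.18
position: [0.4387, -0.2751, 0.2315]
tool_rot: [[0.239, 0.971, 0.0], [0.971, -0.239, -0.0], [-0.0, 0.0, -1.0]]
ft_force: [0.9, -1.4, 0.4]
grip_width: 0.0305
```

```bash
python3 - <<'E'
from h import *
s=status.observe(); print(s["position"],s["grip_width"],plan([.548,-.205,.20],98,s))
E
```

```text
[ 0.43867279 -0.27505773  0.23152905] 0.03049226482585223 [ 1.884  1.787  0.631  0.003  0.003 -2.73 ]
```

Request:
send_rows:
  targets:
    - [0.9,0.9,0.3,0,0,-1.2,30]
    - [1.88,1.78,0.6,0,0,-2.5,30]
    - [1.88,1.78,0.6,0,0,-2.73,30]

```text
time_s: 1.55
position: [0.5487, -0.2047, 0.1998]
tool_rot: [[-0.14, 0.99, -0.001], [0.99, 0.14, 0.001], [0.002, -0.001, -1.0]]
ft_force: [0.1, -0.6, 0.0]
grip_width: 0.0301
```

```bash
python3 - <<'E'
from h import *
s=status.observe(); im,d=vision.get_image("wrist"); cv2.imwrite("pics/w1.png",im[:,:,::-1]); np.save("pics/w1d.npy",d)
print(s["position"],s["grip_width"]); np.save("pics/w1T.npy",wristT(s))
print(proj("wrist",[s["position"]],wristT(s)))
E
```

```text
[ 0.54867318 -0.20468746  0.19984775] 0.030085265625365377
[[315.54709235 269.59112433]]
```

View pics/w1.png

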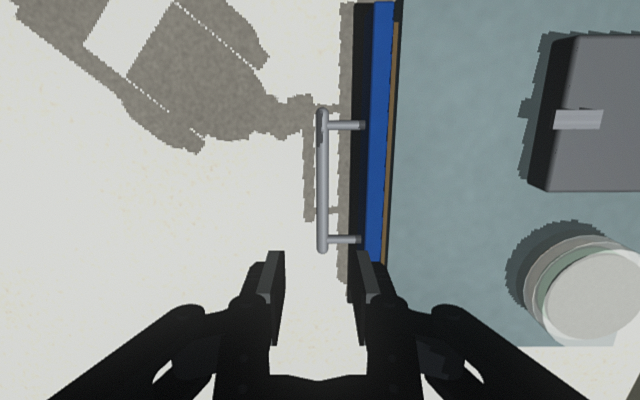

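The bar runs from (321,108) to (322,252), between the finger columns (284 and 357).

```bash
python3 - <<'E'
from h import *
T=np.load("pics/w1T.npy"); d=np.load("pics/w1d.npy")
P=deproj("wrist",[[321.5,108],[322,252]],z=.052,T=T); print(P.round(4),P.mean(0).round(4))
e=P[0]-P[1]; print(np.degrees(np.arctan2(e[1],e[0]))-90)
uv=[[322,y] for y in (130,160,190,220)]; print(deproj("wrist",uv,[d[y,x] for x,y in uv],T=T).round(4))
# blue front
F=deproj("wrist",[[374,5],[366,250],[397,5],[383,260]],z=.074,T=T); print("front top edge",F.round(4))
c=P.mean(0); print(plan([c[0],c[1],.033],97.8))
E
```

```text
[[ 0.5438 -0.1409  0.052 ]
 [ 0.5624 -0.2672  0.052 ]] [ 0.5531 -0.204   0.052 ]
8.384143250002623
[[ 0.5466 -0.1577  0.0559]
 [ 0.5501 -0.182   0.0556]
 [ 0.5539 -0.208   0.0544]
 [ 0.5578 -0.2351  0.0548]]
front top edge [[ 0.5693 -0.0672  0.074 ]
 [ 0.5972 -0.2495  0.074 ]
 [ 0.5849 -0.0651  0.074 ]
 [ 0.6132 -0.2567  0.074 ]]
[ 0.013  0.107  3.345 -0.007 -0.008  0.019]
```

Request:
send_rows:
  targets:
    - [0.01,0.1,0.8,0,0,-0.03,25]
    - [0.01,0.1,1.7,0,0,-0.03,25]
    - [0.01,0.1,2.6,0,0,-0.03,25]
    - [0.01,0.1,3.1,0,0,-0.03,25]
    - [0.01,0.1,3.34,0,0,-0.03,25]

```text
time_s: 2.22
position: [0.5508, -0.207, 0.0336]
tool_rot: [[-0.135, 0.991, -0.001], [0.991, 0.135, 0.0], [0.001, -0.001, -1.0]]
ft_force: [-0.7, -0.9, -0.4]
grip_width: 0.025
```

Request:
send_rows:
  targets:
    - [0,0,0,0,0,0,15]
    - [0,0,0,0,0,0,5]
    - [0,0,0,0,0,0,5]
    - [0,0,0,0,0,0,5]

```text
time_s: 2.72
position: [0.5521, -0.2067, 0.0352]
tool_rot: [[-0.138, 0.99, 0.002], [0.99, 0.138, -0.002], [-0.002, 0.001, -1.0]]
ft_force: [-1.2, -3.9, 3.0]
grip_width: 0.0093
```

```bash
python3 - <<'E'
from h import *
T=np.load("pics/w1T.npy")
E=deproj("wrist",[[404,5],[394,160]],z=.086,T=T); a=np.radians(8.3); ux=np.array([np.cos(a),np.sin(a)])
print((E[:,:2]-[.553,-.204])@ux)
E
```

```text
[0.05372145 0.05343772]
```

Request:
send_rows:
  targets:
    - [0,-0.15,0,0,0,0,5]
    - [0,-0.4,0,0,0,0,5]
    - [0,-0.7,0,0,0,0,5]
    - [0,-1.0,0,0,0,0,5]
    - [0,-1.3,0,0,0,0,5]

```text
time_s: 3.35
position: [0.4871, -0.2162, 0.0352]
tool_rot: [[-0.137, 0.991, 0.003], [0.991, 0.137, -0.002], [-0.003, 0.002, -1.0]]
ft_force: [2.1, -6.2, 3.6]
grip_width: 0.0095
```

Request:
send_rows:
  targets:
    - [0,-0.3,0,0,0,0,5]
    - [0,-0.6,0,0,0,0,5]
    - [0,-0.9,0,0,0,0,5]
    - [0,-1.2,0,0,0,0,5]
    - [0,-1.4,0,0,0,0,5]

```text
time_s: 3.98
position: [0.4179, -0.2262, 0.0352]
tool_rot: [[-0.137, 0.991, 0.003], [0.991, 0.137, -0.003], [-0.004, 0.002, -1.0]]
ft_force: [1.8, -8.2, 3.6]
grip_width: 0.0097
```

Request:
send_rows:
  targets:
    - [0,0,0,0,0,0,25]
    - [0,0,0,0,0,0,25]
    - [0,0,-0.6,0,0,0,25]
    - [0,0,-1.6,0,0,0,30]
    - [-0.3,1,-2.8,0,0,0,40]

```text
time_s: 4.6
position: [0.4573, -0.2299, 0.1628]
tool_rot: [[-0.137, 0.991, -0.002], [0.991, 0.137, 0.002], [0.002, -0.002, -1.0]]
ft_force: [1.7, -1.7, -1.1]
grip_width: 0.0398
```

Request:
send_rows:
  targets:
    - [-0.4,0.7,-0.6,0,0,0,56]
    - [-0.4,0.7,-0.6,0,0,0,56]
    - [-0.4,0.7,-0.6,0,0,0,56]

```text
time_s: 4.97
position: [0.4949, -0.245, 0.1901]
tool_rot: [[-0.138, 0.99, -0.003], [0.99, 0.138, 0.002], [0.003, -0.002, -1.0]]
ft_force: [0.8, -0.3, 0.2]
grip_width: 0.0561
```

```bash
python3 - <<'E'
from h import *
s=status.observe(); im,d=vision.get_image("wrist"); cv2.imwrite("pics/w2.png",im[:,:,::-1]); np.save("pics/w2d.npy",d)
print(s["position"],s["grip_width"]); np.save("pics/w2T.npy",wristT(s))
im,d=vision.get_image("top"); cv2.imwrite("pics/top2.png",cv2.resize(im[130:330,300:520][:,:,::-1],None,fx=2.7,fy=2.7))
E
```

```text
[ 0.49494566 -0.2449563   0.19011422] 0.05608967350610441
```

View pics/w2.png

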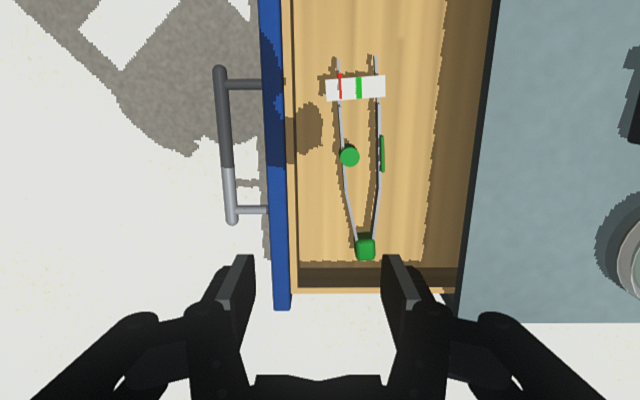

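View pics/top2.png

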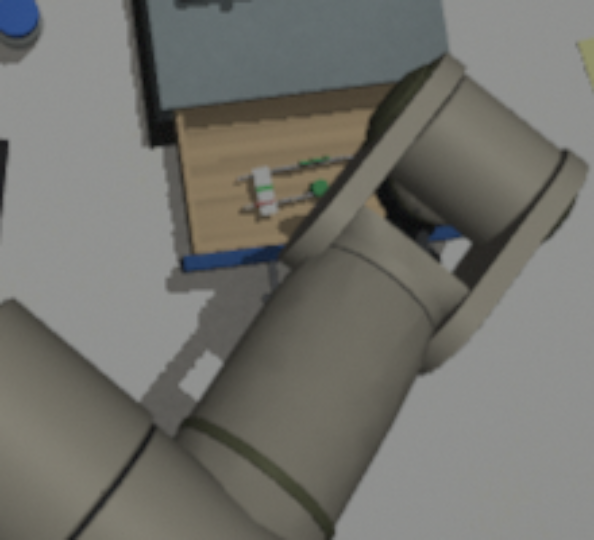

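Tips point to unit +y (up in the picture). The round moving grip is at (349,156), the flat fixed grip at (381,153), the tail at (365,248) and the scale at (356,88).

```bash
python3 - <<'E'
from h import *
T=np.load("pics/w2T.npy"); d=np.load("pics/w2d.npy")
im=cv2.imread("pics/w2.png"); hsv=cv2.cvtColor(im,cv2.COLOR_BGR2HSV)
g=((hsv[...,0]>45)&(hsv[...,0]<85)&(hsv[...,1]>120)).astype(np.uint8); g[:,:300]=0; g[:,460:]=0
n,l,st,ce=cv2.connectedComponentsWithStats(g)
for i in range(1,n):
    if st[i,4]<12: continue
    v,u=np.nonzero((l==i)&(d>0)); P=deproj("wrist",np.c_[u,v],d[v,u],T=T)
    zt=np.percentile(P[:,2],90); top=P[P[:,2]>zt-.004]
    print(ce[i].round(1),st[i],"med",np.median(P,0).round(4),"ztop",zt.round(4),"top",((top.min(0)+top.max(0))/2).round(4),top.min(0).round(4),top.max(0).round(4))
B=deproj("wrist",[[337,60],[375,57]],z=.04,T=T);print("tips",B.round(4))
r=((hsv[...,0]<8)|(hsv[...,0]>172))&(hsv[...,1]>140); r[:,:300]=0;r[:,460:]=0
v,u=np.nonzero(r); print("red",u.mean(),v.mean())
cv2.imwrite("pics/w2c.png",cv2.resize(im[40:280,280:480],None,fx=2.5,fy=2.5,interpolation=cv2.INTER_CUBIC))
E
```

```text
[358.5  87.4] [356  77   6  22 112] med [ 0.516  -0.1616  0.0495] ztop 0.0504 top [ 0.5159 -0.1617  0.0497] [ 0.5127 -0.1694  0.0481] [ 0.5191 -0.1539  0.0513]
[382.1 153.9] [380 136   5  36 113] med [ 0.5435 -0.2094  0.0514] ztop 0.0524 top [ 0.5436 -0.2093  0.0514] [ 0.5395 -0.2233  0.0496] [ 0.5478 -0.1953  0.0532]
[349.2 156.1] [340 144  20  23 312] med [ 0.5174 -0.215   0.0513] ztop 0.0523 top [ 0.5176 -0.2153  0.0509] [ 0.5098 -0.2233  0.0486] [ 0.5255 -0.2074  0.0531]
[364.8 247.7] [355 233  20  28 435] med [ 0.545  -0.2946  0.0489] ztop 0.0498 top [ 0.5458 -0.2967  0.0485] [ 0.5363 -0.3079  0.046 ] [ 0.5553 -0.2855  0.051 ]
tips [[ 0.4969 -0.1436  0.04  ]
 [ 0.5259 -0.1374  0.04  ]]
red 339.55555555555554 83.39682539682539
```

View pics/w2c.png

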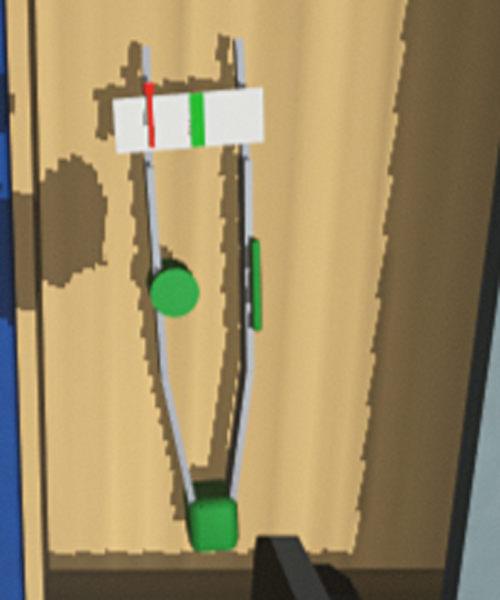

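```bash
python3 - <<'E'
from h import *
s=status.observe(); print(plan([.5274,-.2131,.10],102.4,s),plan([.5274,-.2131,.033],102.4,s))
E
```

```text
[ 0.541  0.738  1.804 -0.015 -0.018 -0.562] [ 0.537  0.741  3.144 -0.015 -0.018 -0.562]
```

Request:
send_rows:
  targets:
    - [0.54,0.74,0.6,0,-0.02,-0.56,54]
    - [0.54,0.74,1.3,0,-0.02,-0.56,54]
    - [0.54,0.74,1.8,0,-0.02,-0.56,54]
    - [0.54,0.74,2.0,0,-0.02,-0.56,54]
    - [0.54,0.74,2.0,0,-0.02,-0.56,54]

```text
time_s: 5.7
position: [0.5284, -0.2141, 0.0912]
tool_rot: [[-0.214, 0.977, -0.001], [0.977, 0.214, -0.002], [-0.002, -0.001, -1.0]]
ft_force: [0.1, -0.3, 0.8]
grip_width: 0.0537
```

```bash
python3 - <<'E'
from h import *
s=status.observe(); im,d=vision.get_image("wrist"); cv2.imwrite("pics/w3.png",im[:,:,::-1])
print(plan([.5274,-.2131,.033],102.4,s))
E
```

```text
[ 0.026 -0.014  1.165 -0.007  0.013 -0.004]
```

View pics/w3.png

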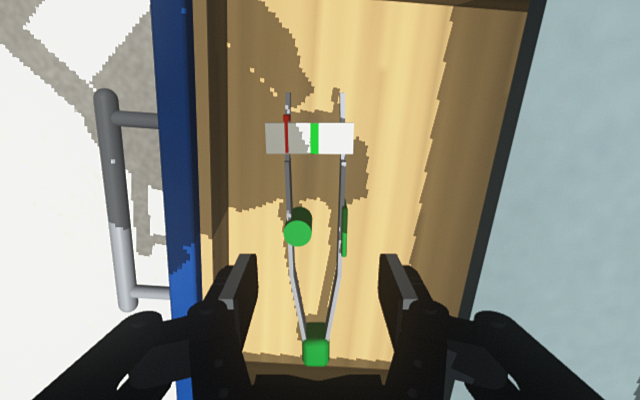

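Tweezers are aligned with the jaws and centred on column 318 (tail at 315, band at 314). Now I'll go down.

Request:
send_rows:
  targets:
    - [0.03,-0.01,0.4,0,0,0,54]
    - [0.03,-0.01,0.8,0,0,0,54]
    - [0.03,-0.01,1.0,0,0,0,54]
    - [0.03,-0.01,1.16,0,0,0,54]
    - [0.03,-0.01,1.16,0,0,0,50]
  grip_force: 20

```text
time_s: 6.38
position: [0.5281, -0.213, 0.0335]
tool_rot: [[-0.214, 0.977, 0.0], [0.977, 0.214, -0.003], [-0.003, -0.0, -1.0]]
ft_force: [-0.1, -0.3, -0.4]
grip_width: 0.0497
```

Request:
send_rows:
  targets:
    - [0,0,0,0,0,0,42]
    - [0,0,0,0,0,0,38]
    - [0,0,0,0,0,0,35]
    - [0,0,0,0,0,0,33]
    - [0,0,0,0,0,0,31]

```text
time_s: 7.0
position: [0.5284, -0.2131, 0.0343]
tool_rot: [[-0.215, 0.977, 0.002], [0.977, 0.215, -0.003], [-0.004, 0.001, -1.0]]
ft_force: [-0.7, 0.5, 6.4]
grip_width: 0.031
```

Request:
send_rows:
  targets:
    - [0,0,0,0,0,0,30.5]
    - [0,0,0,0,0,0,30.5]

```text
time_s: 7.25
position: [0.5284, -0.213, 0.0343]
tool_rot: [[-0.215, 0.977, 0.002], [0.977, 0.215, -0.003], [-0.004, 0.001, -1.0]]
ft_force: [-1.3, 2.1, 6.4]
grip_width: 0.0307
```

```bash
python3 - <<'E'
from h import *
s=status.observe(); im,d=vision.get_image("wrist"); cv2.imwrite("pics/w4.png",im[:,:,::-1])
print(s["grip_width"],s["ft_force"],s["position"])
E
```

```text
0.030698840829219306 [-1.26067216  2.12765539  6.43393784] [ 0.52839495 -0.21304753  0.03430073]
```

View pics/w4.png

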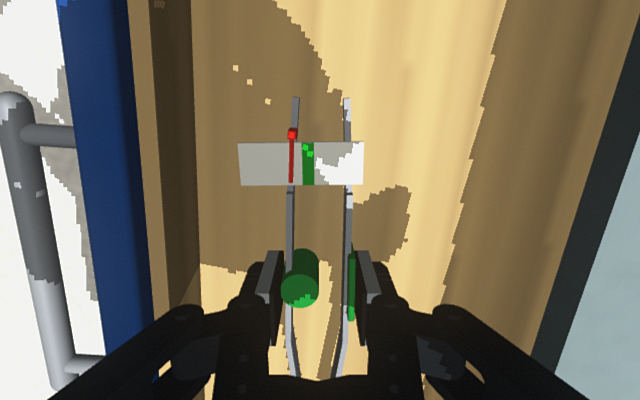

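Request:
send_rows:
  targets:
    - [0,0,-0.1,0,0,0,30.5]
    - [0,0,-0.3,0,0,0,30.5]
    - [0,0,-0.6,0,0,0,30.5]
    - [0,0,-1.0,0,0,0,30.5]
    - [0,0,-1.5,0,0,0,30.5]

```text
time_s: 7.92
position: [0.5279, -0.2127, 0.1098]
tool_rot: [[-0.214, 0.977, 0.0], [0.977, 0.214, -0.003], [-0.003, -0.0, -1.0]]
ft_force: [0.5, -1.0, -0.8]
grip_width: 0.0306
```

```bash
python3 - <<'E'
from h import *
s=status.observe(); im,d=vision.get_image("wrist"); cv2.imwrite("pics/w5.png",im[:,:,::-1]);np.save("pics/w5d.npy",d)
print(s["grip_width"],s["ft_force"],s["position"])
im,d=vision.get_image("scene"); cv2.imwrite("pics/s5.png",cv2.resize(im[100:330,100:400][:,:,::-1],None,fx=2.5,fy=2.5))
E
```

```text
0.030596073287251488 [ 0.48494809 -0.99968538 -0.79967883] [ 0.5279286  -0.21268291  0.10981437]
```

View pics/w5.png

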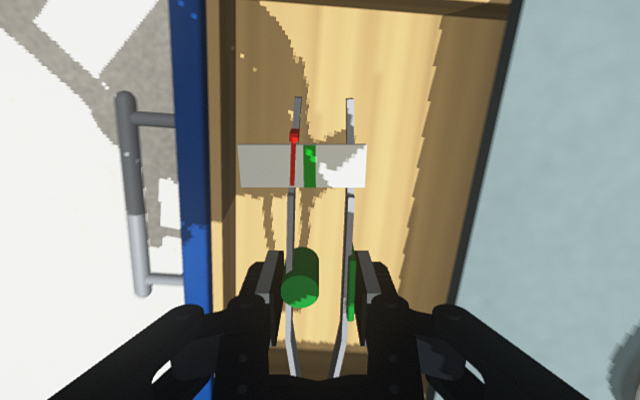

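View pics/s5.png

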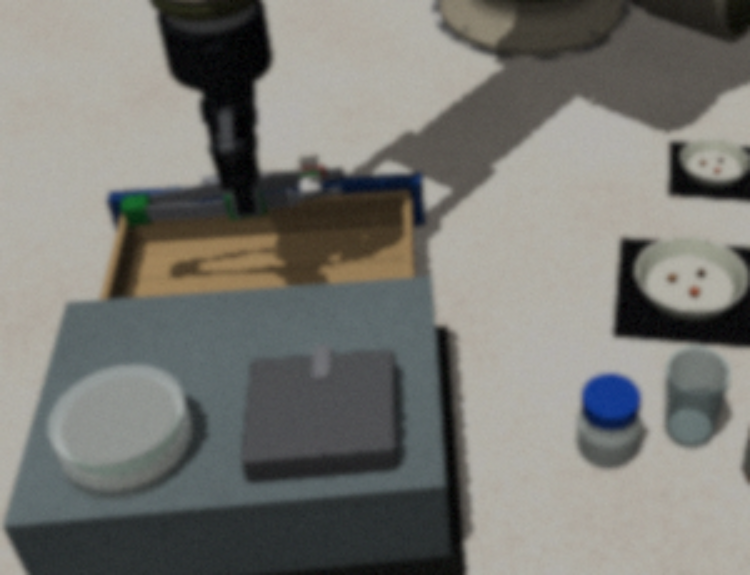

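```bash
python3 - <<'E'
from h import *
im=cv2.imread("pics/top0.png"); hsv=cv2.cvtColor(im,cv2.COLOR_BGR2HSV)
print(deproj("top",[[276.5,202]],z=.024).round(4))
im2,d=vision.get_image("top")
r=[x for x in vision.masks_of("top","dish_rim")]
for x in r: 
    m=x["pixels"]; v,u=np.nonzero(m); print(x["p"],x["extent"])
    g=cv2.cvtColor(im,cv2.COLOR_BGR2GRAY); e=x["extent"]
    if 265<(e[0]+e[2])/2<290:
        k=np.zeros_like(g); k[int(e[1])+1:int(e[3])-1,int(e[0])+1:int(e[2])-1]=1
        b=((g>75)&(k>0)).astype(np.uint8); c=max(cv2.findContours(b,0,1)[0],key=cv2.contourArea); el=cv2.fitEllipse(cv2.convexHull(c)); print(el, deproj("top",[el[0]],z=.02).round(4))
s=status.observe()
print(plan([.510,.084,.11],102.4,s))
E
```

```text
[[0.502  0.1569 0.024 ]]
0.91 [174.2, 145.2, 233.6, 200.3]
0.83 [239.3, 250.2, 264.9, 286.6]
0.57 [252.9, 177.4, 302.1, 227.5]
((276.1480407714844, 201.78379821777344), (37.02544021606445, 37.4481315612793), 47.37507629394531) [[0.5029 0.1583 0.02  ]]
[ 5.873e+00  9.210e-01 -4.400e-02  3.000e-03  2.400e-02 -2.000e-03]
```

Request:
send_rows:
  targets:
    - [0,0,-0.4,0,0,0,30.5]
    - [0.2,0.03,-0.8,0,0,0,30.5]
    - [0.6,0.09,-1,0,0,0,30.5]
    - [1.1,0.17,-1,0,0,0,30.5]
    - [1.7,0.27,-1,0,0,0,30.5]

```text
time_s: 8.75
position: [0.5224, -0.125, 0.1574]
tool_rot: [[-0.214, 0.977, -0.001], [0.977, 0.214, -0.002], [-0.002, -0.001, -1.0]]
ft_force: [0.4, 0.7, -1.5]
grip_width: 0.0306
```

Request:
send_rows:
  targets:
    - [0.6,0.09,0,0,0,0,30.5]
    - [1.2,0.19,0,0,0,0,30.5]
    - [1.8,0.28,0,0,0,0,30.5]
    - [2.3,0.36,0,0,0,0,30.5]
    - [2.7,0.42,0,0,0,0,30.5]

```text
time_s: 9.38
position: [0.5135, 0.0117, 0.157]
tool_rot: [[-0.215, 0.977, -0.001], [0.977, 0.215, -0.002], [-0.002, -0.002, -1.0]]
ft_force: [-0.1, -0.2, -1.2]
grip_width: 0.0308
```

Request:
send_rows:
  targets:
    - [0.4,0.06,0,0,0,0,30.5]
    - [0.8,0.13,0,0,0,0,30.5]
    - [1.1,0.17,0,0,0,0,30.5]
    - [1.4,0.21,0,0,0,0,30.5]
    - [1.4,0.21,0,0,0,0,30.5]

```text
time_s: 10.0
position: [0.5095, 0.0812, 0.1575]
tool_rot: [[-0.216, 0.976, 0.0], [0.976, 0.216, -0.003], [-0.003, -0.0, -1.0]]
ft_force: [-0.1, -0.3, -0.8]
grip_width: 0.0305
```

```bash
python3 - <<'E'
from h import *
s=status.observe(); im,d=vision.get_image("wrist"); cv2.imwrite("pics/w6.png",im[:,:,::-1])
T=wristT(s)
print(plan([.510,.084,.057],102.4,s), s["grip_width"],s["position"])
hsv=cv2.cvtColor(im,cv2.COLOR_RGB2HSV)
np.save("pics/w6T.npy",T);np.save("pics/w6d.npy",d)
E
```

```text
[ 0.058  0.023  2.01  -0.003  0.019  0.008] 0.030511580348195948 [0.5094925  0.08117258 0.1575031 ]
```

View pics/w6.png

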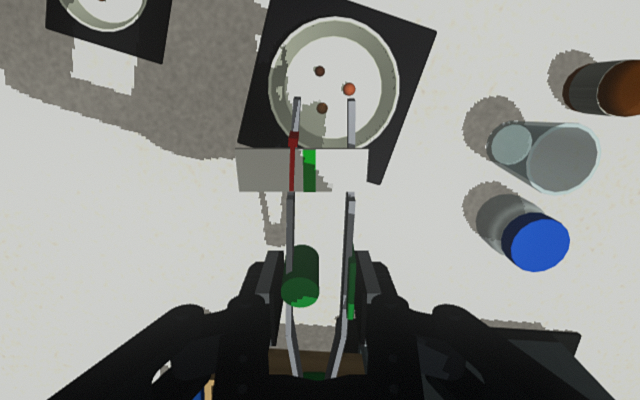

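```bash
python3 - <<'E'
from h import *
T=np.load("pics/w6T.npy"); s=status.observe()
R=deproj("wrist",[[268,84],[400,84],[334,16],[334,82]],z=.024,T=T); print(R.round(4), ((R[0]+R[1])/2).round(4))
tp=s["position"][2]-.0063+.012
B=deproj("wrist",[[297,97],[351,98]],z=tp,T=T); print("tips",B.round(4),tp, np.linalg.norm(B[0]-B[1]))
print("model tips", s["position"]+s["tool_rot"]@[.075,.008,0])
E
```

```text
[[0.4568 0.1529 0.024 ]
 [0.5533 0.1741 0.024 ]
 [0.4946 0.208  0.024 ]
 [0.5047 0.1649 0.024 ]] [0.505  0.1635 0.024 ]
tips [[0.4867 0.1537 0.1633]
 [0.5065 0.1576 0.1633]] 0.16326782213135727 0.02021748309149459
model tips [0.50135321 0.15549349 0.15734554]
```

Request:
send_rows:
  targets:
    - [0.1,0.05,0.3,0,0,0,30.5]
    - [0.1,0.05,0.8,0,0,0,30.5]
    - [0.1,0.05,1.3,0,0,0,30.5]
    - [0.1,0.05,1.75,0,0,0,30.5]
    - [0.1,0.05,2.0,0,0,0,30.5]

```text
time_s: 10.68
position: [0.5107, 0.0852, 0.0559]
tool_rot: [[-0.214, 0.977, -0.002], [0.977, 0.214, -0.003], [-0.002, -0.002, -1.0]]
ft_force: [-0.5, -0.0, -1.7]
grip_width: 0.0307
```

Request:
send_rows:
  targets:
    - [0,0,0,0,0,0,30.5]
    - [0,0,0,0,0,0,29.5]
    - [0,0,0,0,0,0,28.5]
    - [0,0,0,0,0,0,27.5]
    - [0,0,0,0,0,0,27.5]

```text
time_s: 11.3
position: [0.5113, 0.0854, 0.0579]
tool_rot: [[-0.214, 0.977, 0.001], [0.977, 0.214, -0.003], [-0.003, 0.0, -1.0]]
ft_force: [0.5, -0.1, -0.9]
grip_width: 0.0275
```

Request:
send_rows:
  targets:
    - [0,0,0,0,0,0,27.5]
    - [0,0,0,0,0,0,27.5]
    - [0,0,0,0,0,0,27.5]

```text
time_s: 11.68
position: [0.5112, 0.0854, 0.0576]
tool_rot: [[-0.214, 0.977, 0.0], [0.977, 0.214, -0.003], [-0.003, -0.0, -1.0]]
ft_force: [0.6, 0.2, -1.3]
grip_width: 0.0278
```

```bash
python3 - <<'E'
from h import *
s=status.observe(); im,d=vision.get_image("wrist"); np.save("pics/w7d.npy",d); np.save("pics/w7T.npy",wristT(s))
cv2.imwrite("pics/w7.png",im[:,:,::-1])
cv2.imwrite("pics/w7c.png",cv2.resize(im[80:220,220:390][:,:,::-1],None,fx=4,fy=4,interpolation=cv2.INTER_CUBIC))
print(s["grip_width"],s["ft_force"],s["position"])
E
```

```text
0.02784304116249045 [ 0.56497442  0.18599335 -1.25723466] [0.51121148 0.0854446  0.05763476]
```

View pics/w7c.png

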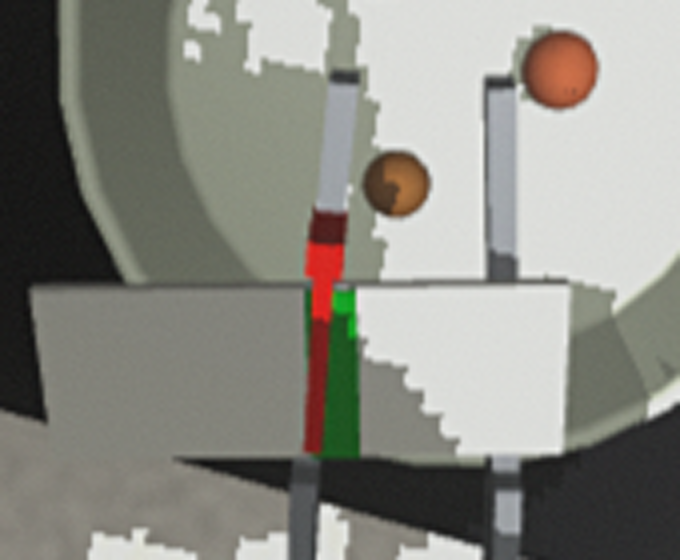

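View pics/w7.png

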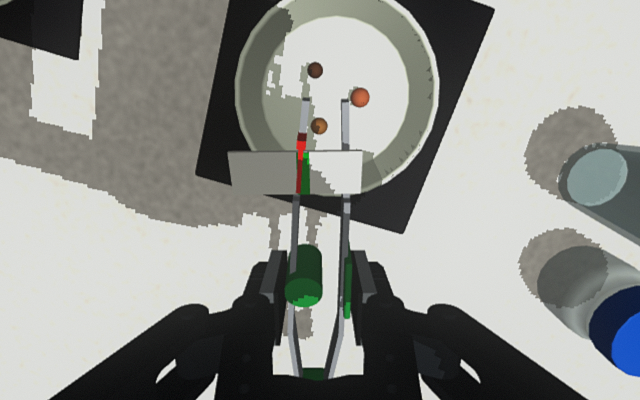

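The pointer is inside the band but about 1 mm to its outer (left) side, so I'll squeeze a little more.

Request:
send_rows:
  targets:
    - [0,0,0,0,0,0,27.1]
    - [0,0,0,0,0,0,26.7]
    - [0,0,0,0,0,0,26.7]
    - [0,0,0,0,0,0,26.7]
    - [0,0,0,0,0,0,26.7]

```text
time_s: 12.35
position: [0.5112, 0.0854, 0.0576]
tool_rot: [[-0.214, 0.977, 0.0], [0.977, 0.214, -0.003], [-0.003, -0.0, -1.0]]
ft_force: [0.1, 0.3, -0.7]
grip_width: 0.0271
```

```bash
cat > look.py <<'E'
from h import *
import sys
n=sys.argv[1]
s=status.observe(); im,d=vision.get_image("wrist"); np.save(f"pics/{n}d.npy",d); np.save(f"pics/{n}T.npy",wristT(s))
cv2.imwrite(f"pics/{n}c.png",cv2.resize(im[80:220,220:390][:,:,::-1],None,fx=4,fy=4,interpolation=cv2.INTER_CUBIC))
print(s["time_s"],s["grip_width"],s["ft_force"],s["position"])
hsv=cv2.cvtColor(im,cv2.COLOR_RGB2HSV)
for v in range(150,196,4):
    h=hsv[v,220:390]; 
    g=220+np.nonzero((h[:,0]>45)&(h[:,0]<85)&(h[:,1]>120))[0]; r=220+np.nonzero(((h[:,0]<8)|(h[:,0]>172))&(h[:,1]>140))[0]
    w=220+np.nonzero(h[:,1]<60)[0]
    print(v,"g",g.min() if len(g) else None,g.max() if len(g) else None,"r",r.min() if len(r) else None,r.max() if len(r) else None)
E
python3 look.py w8
```

```text
12.35 0.027051874804513393 [ 0.05362452  0.26622605 -0.74303796] [0.51119849 0.08541838 0.05764762]
150 g None None r 300 305
154 g 295 306 r 300 304
158 g 295 306 r 300 304
162 g 295 306 r 300 303
166 g 295 306 r 300 303
170 g 296 307 r 300 303
174 g 296 307 r 299 303
178 g 296 307 r 299 302
182 g 296 307 r 299 302
186 g 296 307 r 299 302
190 g 297 307 r 298 301
194 g 297 307 r None None
```

View pics/w8c.png

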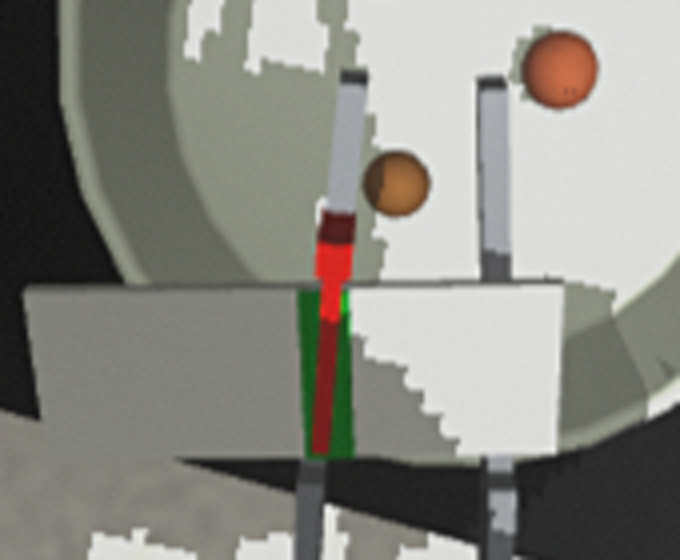

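The pointer (301) is now mid-band (296–307). Last I'll check the position over the dish, the level, the bystanders and steadiness.

```bash
python3 - <<'E'
from h import *
s=status.observe(); T=wristT(s)
print("tips",deproj("wrist",[[325.5,99]],z=.0633,T=T).round(4), "model",(s["position"]+s["tool_rot"]@[.075,.008,0]).round(4))
print("dish",deproj("wrist",[[337,93]],z=.024,T=T).round(4))
im,d=vision.get_image("scene"); cv2.imwrite("pics/s9.png",cv2.resize(im[110:310,250:470][:,:,::-1],None,fx=2.9,fy=2.9,interpolation=cv2.INTER_CUBIC))
im,d=vision.get_image("top"); cv2.imwrite("pics/t9.png",im[:,:,::-1])
for l in ["dropper","jar","beaker"]:
    for r in vision.masks_of("top",l)[:1]: print(l,r["p"],r["extent"])
E
python3 look.py w9 | head -5
```

```text
tips [[0.4991 0.1595 0.0633]] model [0.5029 0.1604 0.0574]
dish [[0.505  0.1624 0.024 ]]
jar 0.6 [296.9, 128.0, 316.0, 147.9]
beaker 0.6 [269.2, 133.4, 287.9, 152.3]
12.65 0.02703740734476444 [ 0.41673311  0.22954122 -0.53318597] [0.51120825 0.08543146 0.05762854]
150 g None None r 300 305
154 g 295 306 r 300 304
158 g 295 306 r 300 304
162 g 295 306 r 300 303
```

View pics/s9.png

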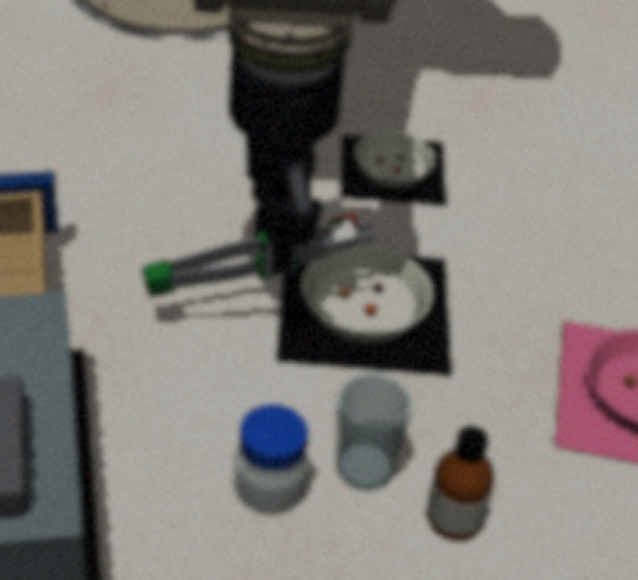

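View pics/t9.png

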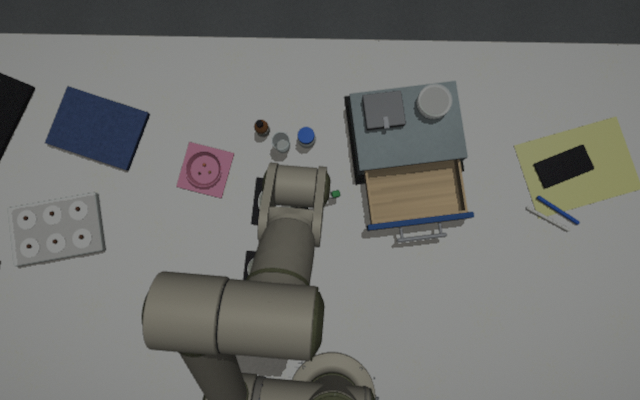

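```bash
python3 - <<'E'
from h import *
s=status.observe(); T=s["tool_rot"]; p=s["position"].copy(); 
P=np.array([p+T@[-.09,0,-.0057],p+T@[.075,.005,-.0057]]); print(proj("scene",P))
print("if tips 5mm up/down",proj("scene",P[1]+[0,0,.005]))
# blade depth along wrist picture
d=np.load("pics/w9d.npy"); t=np.load("pics/w9T.npy")
for u,v in [(343,103),(343,120),(343,140),(330,170),(345,205),(343,230),(307,292),(314,372)]:
    w=d[v-2:v+3,u-2:u+3].ravel(); w=w[w>0]; print((u,v),deproj("wrist",[[u,v]],[w.min()],T=t).round(4))
E
```

```text
[[302.49777552 201.60411224]
 [378.18513924 194.34043908]]
if tips 5mm up/down [[378.41967608 192.58399414]]
(343, 103) [[0.5045 0.1599 0.0796]]
(343, 120) [[0.5059 0.1545 0.0784]]
(343, 140) [[0.5077 0.1478 0.0772]]
(330, 170) [[0.5052 0.1374 0.0817]]
(345, 205) [[0.5141 0.1246 0.077 ]]
(343, 230) [[0.516  0.1139 0.0749]]
(307, 292) [[0.5081 0.0839 0.0748]]
(314, 372) [[0.5255 0.0151 0.0441]]
```

```bash
cat > pitch.py <<'E'
from h import *
def run(n):
    d=np.load(f"pics/{n}d.npy"); t=np.load(f"pics/{n}T.npy")
    s=None
    # plate + blades + pads: points within region
    v,u=np.mgrid[95:380,225:395]; m=d[95:380,225:395]; k=(m>0.02)&(m<.21); u=u[k];v=v[k]
    P=deproj("wrist",np.c_[u,v],m[k],T=t)
    return u,v,P
E
python3 - <<'E'
from pitch import *
import os
d=np.load("pics/w5d.npy")
s=status.observe()
for n,z in (("w6",.1575),("w7",.0576),("w9",.0576)):
    d=np.load(f"pics/{n}d.npy"); t=np.load(f"pics/{n}T.npy")
    print(n)
    for u,v in [(350,110),(349,130),(340,158),(340,170),(340,185),(260,158),(260,185),(300,292),(314,376),(342,106)]:
        print((u,v),(deproj("wrist",[[u,v]],[d[v,u]],T=t)-[0,0,z]).round(4), d[v,u].round(4))
E
```

```text
w6
(350, 110) [[0.5059 0.1538 0.0182]] 0.12
(349, 130) [[0.5074 0.147  0.0162]] 0.124
(340, 158) [[0.5061 0.1375 0.0221]] 0.1212
(340, 170) [[0.5072 0.1332 0.021 ]] 0.1236
(340, 185) [[0.5084 0.128  0.0217]] 0.1247
(260, 158) [[0.4788 0.1313 0.0211]] 0.1222
(260, 185) [[0.4804 0.1217 0.0212]] 0.1251
(300, 292) [[0.5036 0.0786 0.0165]] 0.1441
(314, 376) [[ 0.5243  0.0092 -0.0125]] 0.1939
(342, 106) [[ 0.5159  0.1488 -0.1493]] 0.2815
w7
(350, 110) [[ 0.5147  0.1554 -0.0497]] 0.1859
(349, 130) [[ 0.5166  0.1451 -0.0494]] 0.1889
(340, 158) [[0.5077 0.142  0.0231]] 0.1202
(340, 170) [[0.5087 0.1379 0.0233]] 0.1213
(340, 185) [[0.5102 0.1322 0.0214]] 0.1249
(260, 158) [[0.4809 0.1362 0.0233]] 0.12
(260, 185) [[0.4822 0.1261 0.0215]] 0.1248
(300, 292) [[0.5053 0.0828 0.0165]] 0.1442
(314, 376) [[ 0.5259  0.0134 -0.0125]] 0.194
(342, 106) [[0.5047 0.1588 0.0191]] 0.1187
w9
(350, 110) [[ 0.5147  0.1553 -0.0504]] 0.1866
(349, 130) [[ 0.5167  0.145  -0.0504]] 0.1898
(340, 158) [[0.5076 0.1422 0.0241]] 0.1192
(340, 170) [[0.5088 0.1378 0.0228]] 0.1218
(340, 185) [[0.51   0.1325 0.0226]] 0.1237
(260, 158) [[0.4808 0.1361 0.0229]] 0.1203
(260, 185) [[0.4823 0.1263 0.0222]] 0.124
(300, 292) [[0.5054 0.0823 0.0156]] 0.1452
(314, 376) [[ 0.5259  0.0138 -0.0121]] 0.1935
(342, 106) [[0.5046 0.1589 0.0197]] 0.1182
```

View pics/w9c.png

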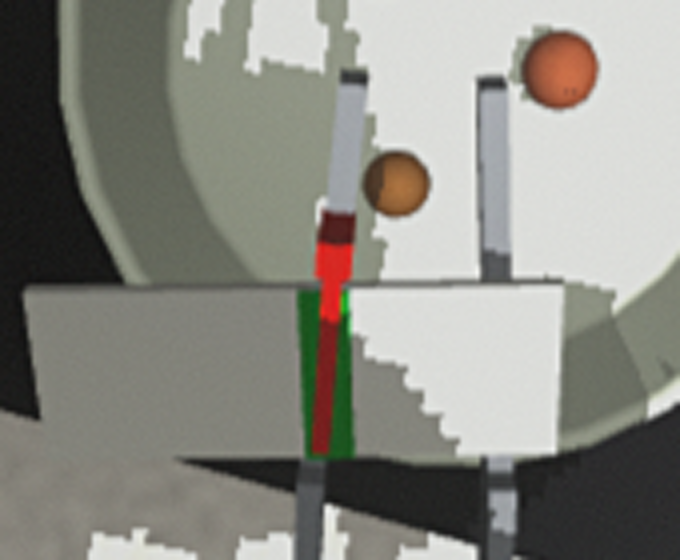

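```bash
python3 - <<'E'
from h import *
from scipy.optimize import least_squares
M=vision.camera_model("wrist"); Tc=M["T_tool_cam"]
def pj(P): return proj("wrist",P,Tc)
# tweezers point (x,y,z above underside)-> tool: pitched about grip pt; tool z = down
def tool(p,b,dx,z0):  # b pitch tips-up; z0: underside height rel TCP at origin
    x,y,z=p; z-=12
    X=x*np.cos(b)-z*np.sin(b); Z=x*np.sin(b)+z*np.cos(b)
    return np.array([X+dx,-y,-(Z+12+z0)])/1000
for b in (0,4,8,12):
    print(b,[pj(tool(p,np.radians(b),0,-6.3)).round(1).tolist()[0] for p in [(61,0,22),(45,0,22),(75,-13,12),(0,10,24),(-85,0,22),(-97,0,20)]])
E
```

```text
0 [[314.7, 140.1], [314.9, 183.0], [349.4, 98.8], [290.7, 290.9], [315.8, 440.6], [315.8, 454.4]]
4 [[314.7, 144.3], [314.8, 187.4], [350.7, 99.8], [290.8, 292.7], [315.8, 430.0], [315.9, 441.9]]
8 [[314.6, 149.5], [314.8, 192.4], [352.0, 101.9], [290.8, 294.3], [315.9, 419.4], [315.9, 429.6]]
12 [[314.5, 155.9], [314.7, 198.2], [353.4, 105.3], [290.9, 295.9], [315.9, 408.9], [316.0, 417.5]]
```

The tweezers have pitched about 9° tips-up in the grip. From the plate rows the angle grew during the carry and has been steady since the squeeze. I'll level them by tilting the tool.

Request:
send_rows:
  targets:
    - [0,0,0,0,-0.15,0,26.7]
    - [0,0,0,0,-0.4,0,26.7]
    - [0,0,0,0,-0.7,0,26.7]
    - [0,0,0,0,-1.0,0,26.7]
    - [0,0,0,0,-1.15,0,26.7]

```text
time_s: 13.32
position: [0.5111, 0.0858, 0.0577]
tool_rot: [[-0.212, 0.977, 0.035], [0.963, 0.215, -0.16], [-0.164, -0.0, -0.986]]
ft_force: [0.7, -0.6, -0.9]
grip_width: 0.0269
```

Request:
send_rows:
  targets:
    - [0,0,0,0,0,0,26.7]
    - [0,0,0,0,0,0,26.7]
    - [0,0,0,0,0,0,26.7]

```text
time_s: 13.7
position: [0.5113, 0.0852, 0.0577]
tool_rot: [[-0.211, 0.977, 0.035], [0.964, 0.214, -0.159], [-0.162, -0.0, -0.987]]
ft_force: [0.2, 1.0, -0.5]
grip_width: 0.0269
```

```bash
python3 look.py w10; python3 - <<'E'
from h import *
im,d=vision.get_image("scene"); cv2.imwrite("pics/s10.png",cv2.resize(im[160:240,285:405][:,:,::-1],None,fx=6,fy=6,interpolation=cv2.INTER_CUBIC))
d=np.load("pics/w10d.npy"); t=np.load("pics/w10T.npy")
for u,v in [(343,106),(340,158),(340,170),(340,185),(260,158),(260,170),(260,185),(300,292),(300,296),(342,110),(314,376)]:
    print((u,v),deproj("wrist",[[u,v]],[d[v,u]],T=t).round(4))
E
```

```text
13.7 0.026857828342526317 [ 0.22802768  0.99612217 -0.54219488] [0.51127927 0.08522726 0.05767025]
150 g None None r 301 305
154 g 295 306 r 301 304
158 g 295 306 r 300 304
162 g 295 306 r 300 303
166 g 295 307 r 300 303
170 g 296 307 r 300 303
174 g 296 307 r 299 303
178 g 296 307 r 299 302
182 g 296 307 r 299 302
186 g 296 307 r 299 302
190 g 297 307 r 298 301
194 g 297 299 r None None
(343, 106) [[0.5046 0.1609 0.0654]]
(340, 158) [[0.5072 0.1447 0.0713]]
(340, 170) [[0.5081 0.1408 0.0725]]
(340, 185) [[0.5095 0.1352 0.0724]]
(260, 158) [[0.4803 0.1393 0.0727]]
(260, 170) [[0.4809 0.1348 0.0723]]
(260, 185) [[0.4817 0.129  0.072 ]]
(300, 292) [[0.5048 0.0854 0.0743]]
(300, 296) [[0.5052 0.0835 0.0745]]
(342, 110) [[0.5045 0.1597 0.066 ]]
(314, 376) [[0.5261 0.0125 0.0574]]
```

View pics/s10.png

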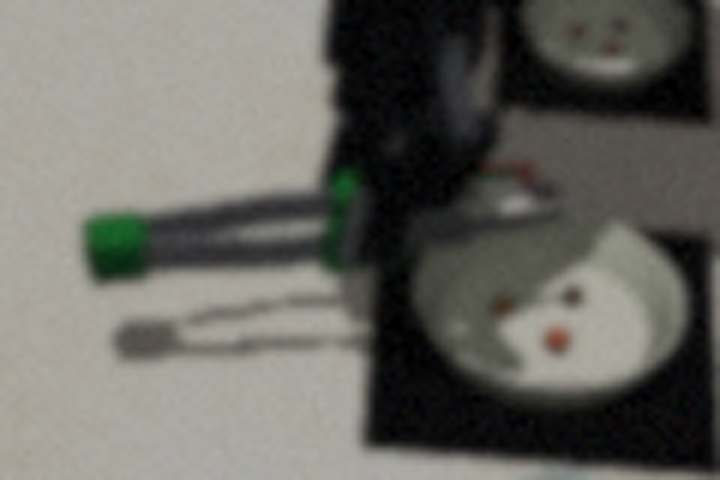

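View pics/w10c.png

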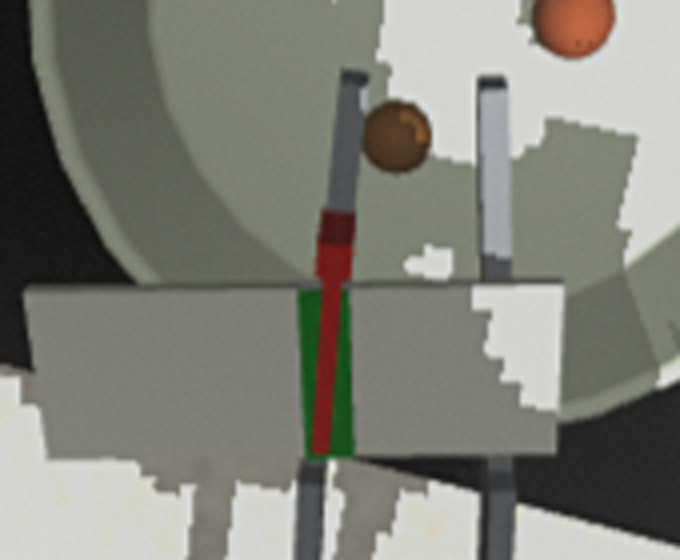

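Request:
send_rows:
  targets:
    - [0,0,0,0,0,0,26.7]
    - [0,0,0,0,0,0,26.7]
    - [0,0,0,0,0,0,26.7]
    - [0,0,0,0,0,0,26.7]

```text
time_s: 14.3
position: [0.5112, 0.0854, 0.0576]
tool_rot: [[-0.212, 0.977, 0.035], [0.964, 0.214, -0.159], [-0.163, -0.0, -0.987]]
ft_force: [0.2, -0.3, -1.3]
grip_width: 0.0272
```

```bash
python3 look.py w11 | head -6; python3 -c "
from rig import env; print(env.close_job())"
```

```text
14.3 0.027154770753104927 [ 0.16781018 -0.32050574 -1.3315069 ] [0.51121073 0.08544267 0.05764731]
150 g None None r 301 305
154 g 295 306 r 301 304
158 g 295 306 r 300 304
162 g 295 306 r 300 303
166 g 295 307 r 300 303
the job is handed in; nothing more can be done
None
```

The job is handed in at about 14 s. One flaw: the tweezers were not level for the whole carry.

- **Drawer and tweezers:** I opened the drawer to about 140 mm by its handle, then lifted the tweezers out. I carried them to the larger white dish; the other two were the small white one and the pink one.
- **Squeeze:** the tweezers are held at about 27.1 mm over the grips. The pointer stands mid-band (pixel 301, band 296–307) and did not move over the last second. The tip gap measured about 10 mm in the wrist picture.
- **Position:** the tips are within about 5 mm of the dish centre and about 38 mm above its rim. The dish centre itself is only known to a few millimetres, because the top and wrist cameras differ by about that much.
- **Not level during the carry:** the tweezers pitched slowly in the grip, tips up, to about 9°. I corrected this over the dish by tilting the tool 9°. The depth readings then showed them level to about 1°.
- **Bystanders:** the bottle, jar and beaker look unmoved in the pictures. The network found the jar and beaker in place but missed the bottle in the last check. It is visible in the top picture at its original spot.

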